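# Slide the loaded tray across to the drying stand

## Task

Slide the wooden tray, with its tin of paste standing on it, off the near stand, across the open gap and along the far stand until its front edge is fully home against the stop. Keep it flat and sliding all the way, neither end sagging into the gap: press the sprung pad at its tail to hold it down while the heavy nose crosses, do not press the tail down into the gap as it follows, and work gently. The tin must stay standing where it is on the tray, and the hammer, the jar and the stack of heels must be left alone; let go of the tray at the end.

Things in the scene. Friction and masses are not known exactly. Their poses are not given: they have to be found in the camera images.
- near_stand: fixed wooden stand the tray starts on: deck 330 mm long, 170 wide, top 50 mm above the table; side rails 128 mm apart inside, 14 mm high. Origin: at table level under the middle of the deck's gap edge; x axis level, along the rails towards the far stand (the pushing direction), z up. Deck from x = 0 back to x = -330 mm
- far_stand: fixed wooden stand across the gap (140 to 155 mm wide), in line within 2 mm sideways. Deck 300 mm long, top 49.5 mm above the table, bevelled over the 8 mm before its edge; side rails 130 mm apart inside, flared at the entry, 14 mm high. Origin: at table level under the middle of its gap edge; x axis in the pushing direction, z up. Deck from x = 0 to 300 mm
- near_edge (a point): middle of the near deck's gap edge, on the deck's top. Once the tray's nose lies on the far deck and before its tail leaves this edge, let the pad come up and push on the step alone: a tail pressed hard when nothing is under it can tip into the gap
- far_edge (a point): middle of the far deck's gap edge, on the deck's top
- stop_face (a point): foot of the face of the stop, a 45 mm high cross board fixed on the far stand, 272 mm in from its gap edge; the tray's nose ends up against it
- tray: loose plywood tray, 260 mm long, 120 wide, 0.34 kg, too wide to grasp. Front 220 mm: solid raised deck 45 mm thick, cork on top. Last 40 mm (tail): flat ledge 10 mm thick, so an upright step 35 mm high faces the tail; fingertips can push on the step and press on the ledge's pad together. Origin: middle of the underside; x axis to the nose (x = 130 mm), step face x = -90, tail end x = -130, z up
- tray_nose (a point): middle of the tray's bottom front edge. With the tin, the balance point is 65 to 85 mm behind this, less than the gap: unless the tail's pad is held down with about 8 to 12 N, the nose sags into the gap before it reaches the far deck. A tilt over 0.8 degree counts as sagging
- tray_ledge (a point): middle of the wooden top of the tail ledge, 20 mm behind the step face. Over it is a flat black sprung rubber pad (34 x 80 mm) to press on: free, its top is 8 to 28 mm above this wood (a shim of unknown height, not measured: feel for it); it gives 1 mm per 2.4 N, 5 mm at most, then is hard. Over 35 N of the hand on the tray, even for an instant, is too rough
- tin: round closed tin with a red band, 92 mm diameter, 75 mm high, 0.5 to 0.72 kg, standing loose on the cork with its centre about 52 mm behind the tray's nose. Origin: centre of its underside
- hammer: bystander: hammer lying on the table, 260 mm long; leave alone
- tack_jar: bystander: jar, 60 mm diameter, 85 mm high; leave alone
- heel_stack: bystander: stack of heel pieces 72 x 60 x 40 mm; leave alone
There are look-alikes about, which are no part of the job. Leave any yellow look-alike of the tin alone.

How it is judged:
On the way, in this order (a step that is already met when the one before it is completed fails the run):
1. the tray bridges the gap, its nose at least 15 mm on the far deck and level (x of tray_nose in the frame of far_stand above 0.015 m and angle between tray's own z axis and vertical below 0.015 rad), for 0.1 s.
2. the tray is home: its nose within 4 mm of the stop (x of tray_nose in the frame of stop_face above -0.004 m), for 0.2 s.
At the end, for the whole second after the job is handed in: the tray lies flat on the far stand between the rails, its nose within 5 mm of the stop, the tin standing upright on it, all at rest (x of tray_nose in the frame of stop_face above -0.005 m and z of tray in the frame of far_stand below 0.053 m and angle between tray's own z axis and vertical below 0.02 rad and angle between the x axis of tray and the x axis of far_stand, either way round below 0.06 rad and z of tin in the frame of tray below 0.05 m and angle between tin's own z axis and vertical below 0.05 rad and linear speed of each of tray, tin below 0.01 m/s); the robot touches nothing.
It fails at once if the tray sags: it tilts more than 0.015 rad (about 1 degree) (angle between tray's own z axis and vertical above 0.015 rad).
It fails at once if the tray is lifted more than 12 mm off the stands instead of slid (z of tray in the frame of near_stand above 0.062 m).
It fails at once if the hand pushes or presses on the tray with more than 35 N (contact force between the fingers and tray above 35 N).
It fails at once if the tin slides more than 15 mm on the tray or leaves its place (x of tin in the frame of tray above 0.097 m or x of tin in the frame of tray below 0.059 m or y of tin in the frame of tray above 0.021 m or y of tin in the frame of tray below -0.021 m).
It fails at once if a bystander is moved more than 20 mm (distance of any of hammer, tack_jar, heel_stack from where it was at the start of the episode above 0.02 m).
It also fails if it takes over 64 s, if anything falls off the work surface, if the arm or the gripper's body presses on something with over 40 N, if the wrist force passes 120 N, or if a joint passes its speed limit or range.

## Robot

A 6-joint arm with a two-finger parallel gripper is mounted at the origin on the work surface. World frame = base frame: x ahead of the robot, y to its left, z up, the work surface at z = 0. Lengths are in m, angles in rad, forces in N, time in s.
With the tool pointing down it reaches from about 0.275 to 0.825 m from the base axis. Payload 5.2 kg.
Tool frame: the origin (TCP) lies between the finger pads; the fingertips stand 19 mm ahead of it and the grasp point (between the pads) is the TCP; z points along the fingers, y is the line along which they close (so a half turn about z gives the same grasp; the last joint's range is limited). The gripper opens to 93 mm and grips with 3 to 60 N. Pads are 15 mm wide; open, the fingers measure 128 mm over their backs; the gripper's body (75 mm by 188 mm) begins 65 mm behind the grasp point.
Start: joints at [-1.351, 0.259, 1.535, -0, 1.348, -0.203], TCP at [0.226, -0.502, 0.238] pointing down, gripper open.
Joint ranges: [-3.14, 3.14], [-0.91, 2.08], [0.19, 2.58], [-1.22, 4.36], [0.22, 2.71], [-3.12, 3.12]. Speed limits (rad/s): [2.57, 2.57, 3.14, 3.14, 3.14, 3.14].

## Interface

Orientations are given as a 3x3 rotation matrix whose columns are the frame's x, y, z axes.
In Python, from cell import r, vision, close_job, models gives the robot as it stands.
- The arm moves only by the shell command python3 -m crank [FORCE], which reads ROWS from standard input. ROWS is a JSON object with one list for each field, all of the same length, 1 to 8, a row being the entries at one place: jaw (the finger opening in m), x, y, z (the shift in shares of the most that a row can go, 1 being 62.5 mm), ax, ay, az (a rotation vector in normalised numbers (1 is 60 degrees)); each row shifts and turns the commanded pose from where the row before left it, along the tool's axes as they then stand; what a row does not reach is not made up. A row lasts 1/8 s, in which the tool goes at most 0.0625 m and 0.188 rad, less where a joint would pass 70% of its speed; a pose out of reach is approached as far as the arm can. The fingers move at their own pace and stop on an object; FORCE is the grip in N (left out, the last holds). Time passes only in rows, so rows that do not move let the fingers close. It prints the time, the measured TCP pose, the force, the opening and the grip force at its end. A shift or turn number past 1, either way, is cut back to 1. Input that does not fit is refused with a message, and nothing moves.
- r.read_state(): the state, without advancing time (a new reading comes with each control period).
- vision.capture(name): name is "side" or "top" or "wrist"; returns a dict with "pixels" (400x640x3 uint8, red, green, blue), "range_z" (400x640 float32, m along the optical axis (not along the pixel's ray), 0 where there is no reading), "mtx" (3x3 intrinsics, pixels), "k1" (the pictures are not rectified: a ray, as slopes to the right and down, at radius r is drawn at 1 + k1 r^2 times it, then the intrinsics apply), "R" (3x3) and "t" (3): a world point X has camera coordinates R X + t. Camera axes: x right, y down, z forward; pixel columns grow to the right and rows downward; lengths in m; the calibration is good to about 2 mm. A picture is of the moment at which its call begins.
- close_job(): hands the job in; it is judged then, once.
Trained networks look in a picture, given as the dict that the camera call returned (one of the last four; its "shot" number tells which), for a name from the list of things; names that differ only in an ending like _2 or _b are one class to them, and where a whole thing is asked for, a point or a joint stands for the part that bears it (a point fixed in the world has none). Each returns a list of dicts, best first, with "conf" (0 to 1); they miss things now and then, are a little off and sometimes report something else, mostly with a low value. They report only what shows in the picture. A call takes as long as a camera call. They do not tell look-alikes from the thing itself.
- models.recognise(target, picture): "xyz" ([x, y, z] in m, in world coordinates, good to about 4 mm: the middle of the surface that is visible of it).
- models.outline_of(target, picture): "pixels" (400x640 bool, what is visible of it).
- models.tip_of(target, picture): "xyz" ([x, y, z] in m, in world coordinates, good to about 4 mm: a listed point, or the origin of a listed thing).
The state is a dict: "clock": time; "qpos": joint angles; "qd": joint speeds; "joint_torque": joint torques, N m; "position": TCP position; "tcp_rot": TCP orientation; "contact_force": force on the tool from outside, world axes, zero at the start; "moment": the same for the moment, N m; "grip_width": finger opening in m; "grip_force": force on a finger pad.
Only numpy, scipy, OpenCV 4.12 (cv2) and the standard library are available. Lean on these libraries where they do the work, as an engineer would, in place of code of your own. Each camera call takes 0.05 s, during which the arm holds its last target. There are 200 camera calls.

## Working session

There is one attempt and no reset: what is moved stays moved. The work goes in short steps, Python scripts to look and compute and a shell command to move; the robot and the scene stay as the last step left them, time stands still between calls to the robot, and variables do not carry over. Pictures are saved under pics/ and viewed, at most 10 in all, crops included, and the job is handed in when it is done.

```bash
ls; mkdir -p pics
cat > h.py <<'E'
import numpy as np, cv2
from cell import r, vision, close_job, models
def px(c,X):
    p=c["R"]@np.array(X)+c["t"]; s=p[:2]/p[2]; s=s*(1+c["k1"]*(s@s)); return (c["mtx"]@[*s,1])[:2].round(0)
def cloud(c):
    K=c["mtx"]; D=np.array([c["k1"],0,0,0,0.])
    v,u=np.mgrid[:400,:640]
    s=cv2.undistortPoints(np.stack([u.ravel(),v.ravel()],1).astype(np.float64)[:,None],K,D)[:,0].reshape(400,640,2)
    z=c["range_z"][...,None]; P=np.concatenate([s*z,z],2)
    return (P-c["t"])@c["R"]
def save(c,n): cv2.imwrite(f"pics/{n}.png",c["pixels"][...,::-1])
E
python3 - <<'E'
from h import *
s=r.read_state(); print(s["clock"],s["position"],s["tcp_rot"],s["contact_force"])
for n in("top","side"):
    c=vision.capture(n); save(c,n+"0")
    for t in("near_edge","far_edge","stop_face","tray_nose","tray_ledge","tray","tin","near_stand","far_stand"):
        for d in models.tip_of(t,c)[:3]: print(n,t,np.round(d["xyz"],4),round(d["conf"],2),px(c,d["xyz"]))
    for t in("tin","hammer","tack_jar","heel_stack"):
        for d in models.recognise(t,c)[:3]: print(n,"rec",t,np.round(d["xyz"],4),round(d["conf"],2),px(c,d["xyz"]))
E
```

```text
pics
0.0 [ 0.22559041 -0.50107981  0.23685342] [[ 9.11963207e-01  4.10271833e-01 -3.63506464e-04]
 [ 4.10271824e-01 -9.11961663e-01  1.71904364e-03]
 [ 3.73771225e-04 -1.71684101e-03 -9.99998456e-01]] [ 0.5987503  -0.42276284  0.40832322]
top near_edge [ 0.5216 -0.1169  0.0459] 0.67 [355. 235.]
top near_edge [0.758  0.1742 0.0012] 0.54 [234. 138.]
top far_edge [0.5114 0.0179 0.0543] 0.83 [297. 239.]
top far_edge [ 0.5189 -0.1471  0.0522] 0.56 [368. 236.]
top stop_face [0.4902 0.2919 0.0492] 0.95 [177. 249.]
top tray_nose [ 0.5209 -0.1456  0.0493] 0.58 [367. 235.]
top tray_ledge [ 0.5363 -0.3857  0.0602] 0.68 [473. 228.]
top tray [ 0.5268 -0.2807  0.0475] 0.73 [426. 232.]
top tin [ 0.7285 -0.3924  0.0043] 0.79 [466. 149.]
top tin [ 0.5175 -0.195   0.0975] 0.74 [392. 236.]
top near_stand [ 0.518  -0.1198 -0.0014] 0.67 [354. 236.]
top far_stand [ 0.5141  0.022  -0.0028] 0.67 [296. 238.]
top rec tin [ 0.5208 -0.1955  0.1725] 0.93 [397. 234.]
top rec tin [ 0.7224 -0.3833  0.0744] 0.7 [472. 147.]
top rec hammer [ 0.7315 -0.1699  0.0243] 0.66 [375. 147.]
top rec tack_jar [0.7354 0.0469 0.08
[... 403 characters left out ...]
 0.37 [403. 182.]
side tray_ledge [ 0.5403 -0.3881  0.0592] 0.82 [440. 156.]
side tin [ 0.7287 -0.3858  0.0056] 0.77 [387. 142.]
side tin [0.5107 0.0176 0.0025] 0.26 [347. 254.]
side near_stand [ 0.5209 -0.1207  0.0013] 0.84 [381. 223.]
side far_stand [0.5136 0.0178 0.0042] 0.75 [346. 253.]
side rec tin [ 0.5042 -0.1722  0.1598] 0.92 [406. 170.]
side rec tin [ 0.7101 -0.3629  0.0647] 0.85 [388. 132.]
side rec hammer [ 0.7178 -0.1671  0.0221] 0.65 [339. 172.]
side rec tack_jar [0.7293 0.0605 0.0577] 0.77 [273. 200.]
side rec tack_jar [ 0.5007 -0.2476  0.0972] 0.44 [423. 176.]
side rec heel_stack [0.741  0.1782 0.0345] 0.59 [233. 228.]
side rec heel_stack [0.4846 0.1933 0.0496] 0.4 [299. 291.]
```

View pics/top0.png

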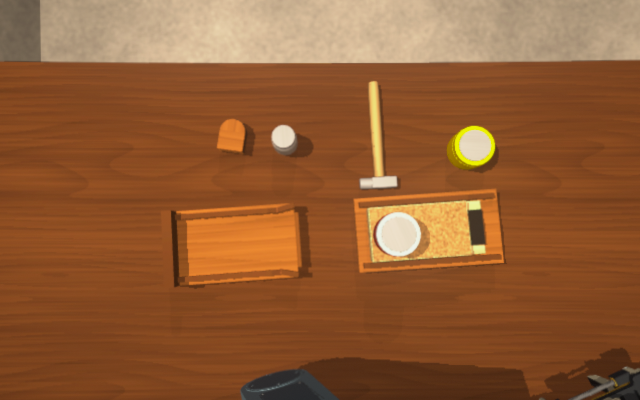

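Run:
```python
from h import *
c=vision.capture("side"); cv2.imwrite("pics/crop.png",cv2.resize(c["pixels"][100:300,300:500,::-1],(600,600),interpolation=cv2.INTER_CUBIC))
c=vision.capture("top"); P=cloud(c)
# height profile along rail axis
A=np.array([.5175,-.118]); u=np.array([.4908,.292])-A; u/=np.linalg.norm(u); n=np.array([-u[1],u[0]]); print("u",u,"yaw",np.arctan2(u[1],u[0]))
x=(P[...,:2]-A)@u; y=(P[...,:2]-A)@n; z=P[...,2]
for a in np.arange(-.34,.46,.01):
    m=(x>a)&(x<a+.01)&(abs(y)<.03)&(c["range_z"]>0)
    print(round(a,3),m.sum(),np.percentile(z[m],[10,50,90]).round(3) if m.sum() else "",end=" | ")
# step edge line: cork top points z~.095 ; side edges of tray & yaw
m=(abs(z-.095)<.008)&(x<-.03)&(x>-.29)&(abs(y)<.075)&(c["range_z"]>0)
rect=cv2.minAreaRect(P[m][:,:2].astype(np.float32)); print("\ncork",rect, "x",np.percentile(x[m],[1,99]),"y",np.percentile(y[m],[1,99]))
# rails
for nm,lo,hi,inn in(("near",-.33,-.0,0),("far",.17,.4,0)):
    for s in(-1,1):
        m=(z>.058)&(z<.072)&(x>lo)&(x<hi)&(s*y>.062)&(s*y<.09)&(c["range_z"]>0)
        if m.sum()>20: p=np.polyfit(x[m],y[m],1); print(nm,s,m.sum(),p, y[m].min(),y[m].max())
```

```text
u [-0.0649843   0.99788629] yaw 1.6358264536725275
-0.34 27 [0.048 0.05  0.052] | -0.33 115 [0.047 0.051 0.053] | -0.32 115 [0.047 0.05  0.054] | -0.31 113 [0.047 0.05  0.054] | -0.3 57 [0.048 0.05  0.053] | -0.29 83 [0.072 0.075 0.077] | -0.28 120 [0.072 0.074 0.077] | -0.27 115 [0.072 0.074 0.078] | -0.26 73 [0.072 0.074 0.077] | -0.25 98 [0.092 0.094 0.098] | -0.24 120 [0.093 0.095 0.098] | -0.23 123 [0.093 0.095 0.098] | -0.22 116 [0.092 0.095 0.098] | -0.21 123 [0.092 0.095 0.097] | -0.2 127 [0.093 0.096 0.098] | -0.19 122 [0.093 0.095 0.098] | -0.18 121 [0.092 0.095 0.098] | -0.17 122 [0.093 0.095 0.098] | -0.16 123 [0.093 0.095 0.098] | -0.15 122 [0.093 0.095 0.098] | -0.14 26 [0.093 0.095 0.097] | -0.13 46 [0.164 0.166 0.169] | -0.12 127 [0.165 0.168 0.171] | -0.11 133 [0.167 0.17  0.172] | -0.1 141 [0.167 0.17  0.173] | -0.09 142 [0.168 0.17  0.173] | -0.08 141 [0.167 0.17  0.173] | -0.07 139 [0.167 0.17  0.173] | -0.06 143 [0.167 0.17  0.173] | -0.05 169 [0.116 0.167 0.172] | -0.04 250 [0.069 0.096 0.166] | -0.03 120 [0.048 0.051 0.054] | -0.02 115 [0.047 0.051 0.053] | -0.
[... 1245 characters left out ...]
0.38 113 [0.047 0.05  0.052] | 0.39 112 [0.047 0.049 0.052] | 0.4 133 [0.046 0.05  0.061] | 0.41 246 [0.056 0.089 0.096] | 0.42 127 [0.092 0.094 0.097] | 0.43 29 [0.092 0.095 0.096] | 0.44 0  | 0.45 2 [0.004 0.005 0.006] | 
cork ((0.5292484164237976, -0.25714969635009766), (0.12232667952775955, 0.21942484378814697), 4.278739929199219) x [-0.24620387 -0.03159416] y [-0.0629094   0.05725959]
near -1 753 [ 0.00289953 -0.07367397] -0.08119191065272043 -0.062295308804925974
near 1 672 [0.00419189 0.06825979] 0.062015775047487544 0.07403517134874592
far -1 552 [ 0.00762187 -0.0756506 ] -0.08077961485520377 -0.0649053064796457
far 1 549 [0.00335621 0.06902269] 0.0636627467369108 0.07645392194953224
```

View pics/crop.png

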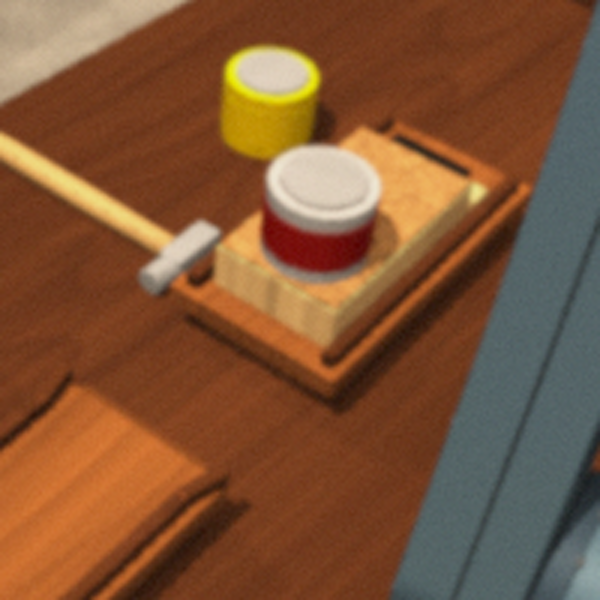

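The tray with the tin to use is the red-banded one at (398,234) in the top view. The yellow look-alike tin at (472,147) stands off the tray, and the far stand at (237,243) holds no tray. The crop confirms the red band at about (320,225), with the black pad at the tail by the step. The pad top measures about z = 0.0745. The step is about 247 mm behind the near edge, and the travel is about 0.437 m.

Careful with the scale: shifts go in shares of 62.5 mm and turns go in shares of 60 degrees. That gives: -0.1738 rad / 1.0472 = -0.166.

```bash
echo '{"jaw":[0.04,0.04,0.04,0.04,0.04,0.04,0.04,0.04],"x":[0,0,0,0,0,0,0,0],"y":[0,0,0,0,0,0,0,0],"z":[0,0,0,0,0,0,0,0],"ax":[0,0,0,0,0,0,0,0],"ay":[0,0,0,0,0,0,0,0],"az":[-0.166,-0.166,-0.166,-0.166,-0.166,-0.166,-0.166,0]}' | python3 -m crank 20
echo '{"jaw":[0.04,0.04,0.04,0.04,0.04,0.04,0.04,0.04],"x":[0.256,0.256,0.256,0.256,0.256,0.256,0,0],"y":[0.848,0.848,0.848,0.848,0.848,0.848,0,0],"z":[0,0,0,0.32,0.48,0.48,0.48,0],"ax":[0,0,0,0,0,0,0,0],"ay":[0,0,0,0,0,0,0,0],"az":[0,0,0,0,0,0,0,0]}' | python3 -m crank
```

```text
clock: 2.5
position: [0.2257, -0.5016, 0.2376]
tcp_rot: [[-0.067, 0.998, 0.0], [0.998, 0.067, 0.0], [0.0, 0.0, -1.0]]
contact_force: [0.5, -0.6, 0.6]
grip_width: 0.04
grip_force: 0.0
clock: 3.5
position: [0.5347, -0.3823, 0.125]
tcp_rot: [[-0.067, 0.998, -0.005], [0.998, 0.067, 0.004], [0.005, -0.004, -1.0]]
contact_force: [0.1, 0.1, 0.4]
grip_width: 0.0402
grip_force: 0.0
```

```bash
echo '{"jaw":[0.04,0.04],"x":[0,0],"y":[0,0],"z":[0,0],"ax":[0,0],"ay":[0,0],"az":[0,0]}' | python3 -m crank
python3 - <<'E'
from h import *
c=vision.capture("wrist"); save(c,"w1")
for t in("tray_ledge","tray"):
    for d in models.tip_of(t,c)[:2]: print(t,np.round(d["xyz"],4),d["conf"])
E
```

```text
clock: 3.75
position: [0.5357, -0.3856, 0.1302]
tcp_rot: [[-0.066, 0.998, 0.002], [0.998, 0.066, -0.002], [-0.002, 0.002, -1.0]]
contact_force: [0.0, -0.6, -0.4]
grip_width: 0.0397
grip_force: 0.0
tray_ledge [ 0.5376 -0.389   0.0604] 0.67
tray [ 0.5364 -0.2771  0.0494] 0.7
```

View pics/w1.png

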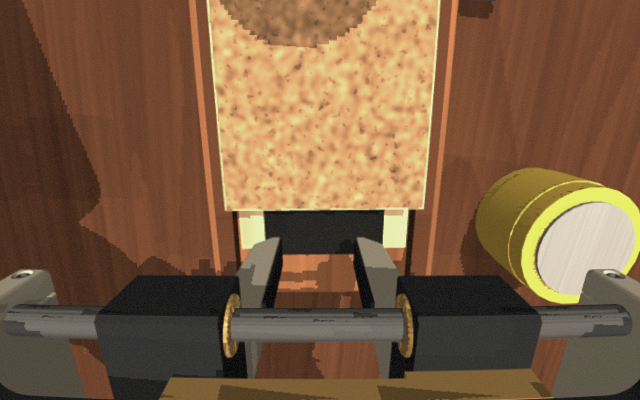

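The wrist view shows both fingertips, at (265,245) and (370,245), centred across the black pad (265–383, 210–252). The step edge is just ahead at row 210. I'll go down and feel for the pad.

In the tool's units: 0.01 m is 0.16, 0.006 m is 0.096.

```bash
echo '{"jaw":[0.04,0.04,0.04,0.04,0.04,0.04],"x":[0.032,0.032,0,0,0,0],"y":[0,0,0,0,0,0],"z":[0.16,0.16,0.096,0.064,0,0],"ax":[0,0,0,0,0,0],"ay":[0,0,0,0,0,0],"az":[0,0,0,0,0,0]}' | python3 -m crank
```

```text
clock: 4.65
position: [0.5355, -0.3805, 0.0983]
tcp_rot: [[-0.069, 0.998, 0.0], [0.998, 0.069, -0.0], [-0.0, 0.0, -1.0]]
contact_force: [-0.1, 0.7, -0.3]
grip_width: 0.04
grip_force: 0.0
```

In the tool's units: 0.001 m is 0.016.

```bash
for i in 1 2; do echo '{"jaw":[0.04,0.04,0.04],"x":[0,0,0],"y":[0,0,0],"z":[0.016,0.016,0],"ax":[0,0,0],"ay":[0,0,0],"az":[0,0,0]}' | python3 -m crank; done | egrep 'pos|contact'
```

```text
position: [0.5353, -0.3803, 0.0961]
contact_force: [-0.4, 0.2, 0.1]
position: [0.5353, -0.3802, 0.094]
contact_force: [-0.0, 0.6, -0.0]
```

In the tool's units: 0.001 m is 0.016.

```bash
for i in 1 2 3; do echo '{"jaw":[0.04,0.04],"x":[0,0],"y":[0,0],"z":[0.016,0],"ax":[0,0],"ay":[0,0],"az":[0,0]}' | python3 -m crank; done | egrep 'pos|contact'
```

```text
position: [0.5354, -0.3803, 0.0932]
contact_force: [-1.1, -0.8, 0.0]
position: [0.5354, -0.3803, 0.0924]
contact_force: [-0.5, 1.4, 2.5]
position: [0.5354, -0.3804, 0.0915]
contact_force: [-0.5, 1.3, 4.7]
```

In the tool's units: -0.004 m is -0.064, 0.003 m is 0.048.

```bash
echo '{"jaw":[0.04,0.04,0.04,0.04],"x":[0,0.048,0.048,0],"y":[0,0,0,0],"z":[-0.064,0,0,0],"ax":[0,0,0,0],"ay":[0,0,0,0],"az":[0,0,0,0]}' | python3 -m crank|egrep 'pos|contact'; for i in 1 2 3; do echo '{"jaw":[0.04,0.04],"x":[0.016,0],"y":[0,0],"z":[0,0],"ax":[0,0],"ay":[0,0],"az":[0,0]}' | python3 -m crank; done | egrep 'pos|contact'
```

```text
position: [0.5348, -0.3746, 0.0949]
contact_force: [0.2, -3.1, -1.1]
position: [0.5347, -0.3735, 0.0949]
contact_force: [-1.1, -3.4, -2.7]
position: [0.5347, -0.3721, 0.0949]
contact_force: [-1.3, -2.3, -2.3]
position: [0.5347, -0.3712, 0.0951]
contact_force: [-0.1, -2.5, -2.7]
```

In the tool's units: 0.002 m is 0.032, 0.0005 m is 0.008.

```bash
echo '{"jaw":[0.04,0.04,0.04,0.04,0.04],"x":[0,0,0,0,0],"y":[0,0,0,0,0],"z":[0.032,0.032,0.008,0,0],"ax":[0,0,0,0,0],"ay":[0,0,0,0,0],"az":[0,0,0,0,0]}' | python3 -m crank|egrep 'pos|contact'; echo '{"jaw":[0.04,0.04,0.04],"x":[0,0,0],"y":[0,0,0],"z":[0.016,0,0],"ax":[0,0,0],"ay":[0,0,0],"az":[0,0,0]}' | python3 -m crank | egrep 'pos|contact'
```

```text
position: [0.535, -0.3711, 0.0914]
contact_force: [-0.8, 0.2, 5.9]
position: [0.5351, -0.3711, 0.0906]
contact_force: [-1.4, 0.1, 5.7]
```

In the tool's units: 0.001 m is 0.016, 0.0008 m is 0.0128.

```bash
echo '{"jaw":[0.04,0.04,0.04,0.04],"x":[0,0,0,0],"y":[0,0,0,0],"z":[0.016,0.0128,0,0],"ax":[0,0,0,0],"ay":[0,0,0,0],"az":[0,0,0,0]}' | python3 -m crank|egrep 'pos|contact'; echo '{"jaw":[0.04,0.04,0.04,0.04],"x":[0.032,0.048,0.048,0.048],"y":[0,0,0,0],"z":[0,0,0,0],"ax":[0,0,0,0],"ay":[0,0,0,0],"az":[0,0,0,0]}' | python3 -m crank | egrep 'pos|contact'
```

```text
position: [0.5351, -0.3711, 0.0894]
contact_force: [-1.8, 0.6, 9.7]
position: [0.535, -0.3631, 0.0895]
contact_force: [1.2, -7.4, 5.3]
```

In the tool's units: 0.003 m is 0.048.

```bash
for i in 1 2; do echo '{"jaw":[0.04,0.04],"x":[0.048,0.048],"y":[0,0],"z":[0,0],"ax":[0,0],"ay":[0,0],"az":[0,0]}' | python3 -m crank | egrep 'pos|contact'; done; echo '{"jaw":[0.04,0.04],"x":[0,0],"y":[0,0],"z":[0,0],"ax":[0,0],"ay":[0,0],"az":[0,0]}' | python3 -m crank | egrep 'pos|contact'
```

```text
position: [0.5347, -0.3571, 0.0895]
contact_force: [-0.5, -7.7, 4.3]
position: [0.5343, -0.3511, 0.0895]
contact_force: [-0.6, -7.4, 4.8]
position: [0.5342, -0.3507, 0.0895]
contact_force: [0.0, -6.7, 6.3]
```

In the tool's units: 0.003 m is 0.048, 0.002 m is 0.032.

```bash
echo '{"jaw":[0.04,0.04,0.04,0.04],"x":[0,0,0.032,0.048],"y":[0,0,0,0],"z":[0.008,0,0,0],"ax":[0,0,0,0],"ay":[0,0,0,0],"az":[0,0,0,0]}' | python3 -m crank | egrep 'pos|contact';echo '{"jaw":[0.04,0.04,0.04,0.04],"x":[0,0,0.032,0.048],"y":[0,0,0,0],"z":[0.008,0,0,0],"ax":[0,0,0,0],"ay":[0,0,0,0],"az":[0,0,0,0]}' | python3 -m crank | egrep 'pos|contact'
```

```text
position: [0.5341, -0.3468, 0.0895]
contact_force: [0.1, -8.0, 6.9]
position: [0.5341, -0.3424, 0.0895]
contact_force: [-0.3, -9.1, 8.6]
```

In the tool's units: 0.003 m is 0.048, 0.0005 m is 0.008.

```bash
echo '{"jaw":[0.04,0.04,0.04,0.04],"x":[0.048,0.048,0.048,0.048],"y":[0,0,0,0],"z":[0.008,0,0,0],"ax":[0,0,0,0],"ay":[0,0,0,0],"az":[0,0,0,0]}' | python3 -m crank | egrep 'pos|contact';echo '{"jaw":[0.04,0.04,0.04,0.04],"x":[0.048,0.064,0.064,0.064],"y":[0,0,0,0],"z":[0,0,0,0],"ax":[0,0,0,0],"ay":[0,0,0,0],"az":[0,0,0,0]}' | python3 -m crank | egrep 'pos|contact'
```

```text
position: [0.5337, -0.3308, 0.0895]
contact_force: [0.9, -9.7, 11.0]
position: [0.5328, -0.3158, 0.0895]
contact_force: [0.7, -10.4, 10.0]
```

In the tool's units: 0.005 m is 0.08, 0.004 m is 0.064.

```bash
echo '{"jaw":[0.04,0.04,0.04,0.04,0.04],"x":[0.064,0.08,0.08,0.08,0.08],"y":[0,0,0,0,0],"z":[0,0,0,0,0],"ax":[0,0,0,0,0],"ay":[0,0,0,0,0],"az":[0,0,0,0,0]}' | python3 -m crank | egrep 'pos|rot|contact'
```

```text
position: [0.5312, -0.2919, 0.0895]
tcp_rot: [[-0.068, 0.998, 0.006], [0.998, 0.069, -0.009], [-0.009, 0.006, -1.0]]
contact_force: [0.4, -10.5, 10.6]
```

Run:
```python
from h import *
c=vision.capture("side")
for t in("tray_nose","tray_ledge","far_edge","near_edge"):
    for d in models.tip_of(t,c)[:1]: print(t,np.round(d["xyz"],4),d["conf"])
P=cloud(c);m=(c["range_z"]>0)&(abs(P[...,2]-.095)<.007)&(P[...,1]<-.05)&(P[...,1]>-.33)&(abs(P[...,0]-.525)<.06)
q=P[m]; A=np.c_[q[:,:2],np.ones(len(q))]; k=np.linalg.lstsq(A,q[:,2],rcond=None)[0]; print(m.sum(),"tilt",k)
```

```text
tray_nose [ 0.5189 -0.0673  0.0512] 0.64
tray_ledge [ 0.5336 -0.3018  0.0639] 0.76
far_edge [0.514  0.0214 0.0481] 0.89
1465 tilt [-0.00076242 -0.00243595  0.09451384]
```

In the tool's units: 0.005 m is 0.08, 0.004 m is 0.064.

```bash
echo '{"jaw":[0.04,0.04,0.04,0.04,0.04],"x":[0.064,0.08,0.08,0.08,0.08],"y":[0,0,0,0,0],"z":[0,0,0,0,0],"ax":[0,0,0,0,0],"ay":[0,0,0,0,0],"az":[0,0,0,0,0]}' | python3 -m crank | egrep 'pos|rot|contact'
```

```text
position: [0.5298, -0.2679, 0.0895]
tcp_rot: [[-0.069, 0.998, 0.006], [0.998, 0.069, -0.009], [-0.009, 0.006, -1.0]]
contact_force: [0.8, -9.7, 10.8]
```

In the tool's units: 0.005 m is 0.08, 0.004 m is 0.064.

```bash
echo '{"jaw":[0.04,0.04,0.04,0.04,0.04],"x":[0.08,0.08,0.08,0.08,0.064],"y":[0,0,0,0,0],"z":[0,0,0,0,0],"ax":[0,0,0,0,0],"ay":[0,0,0,0,0],"az":[0,0,0,0,0]}' | python3 -m crank | egrep 'pos|rot|contact'
```

```text
position: [0.5282, -0.2439, 0.0896]
tcp_rot: [[-0.069, 0.998, 0.007], [0.998, 0.069, -0.009], [-0.009, 0.006, -1.0]]
contact_force: [0.7, -10.2, 10.9]
```

In the tool's units: 0.004 m is 0.064, 0.003 m is 0.048.

```bash
echo '{"jaw":[0.04,0.04,0.04],"x":[0.064,0.064,0.048],"y":[0,0,0],"z":[0.008,0.008,0],"ax":[0,0,0],"ay":[0,0,0],"az":[0,0,0]}' | python3 -m crank | egrep 'pos|rot|contact'
```

```text
position: [0.5282, -0.2341, 0.0896]
tcp_rot: [[-0.069, 0.998, 0.008], [0.998, 0.069, -0.011], [-0.012, 0.008, -1.0]]
contact_force: [-0.2, -12.8, 16.2]
```

In the tool's units: 0.004 m is 0.064, 0.0003 m is 0.0048.

```bash
echo '{"jaw":[0.04,0.04,0.04],"x":[0.064,0.064,0.064],"y":[0,0,0],"z":[0.0048,0,0],"ax":[0,0,0],"ay":[0,0,0],"az":[0,0,0]}' | python3 -m crank | egrep 'pos|rot|contact'
```

```text
position: [0.5277, -0.2224, 0.0895]
tcp_rot: [[-0.069, 0.998, 0.009], [0.998, 0.069, -0.011], [-0.012, 0.008, -1.0]]
contact_force: [0.2, -13.2, 16.8]
```

In the tool's units: 0.004 m is 0.064.

```bash
echo '{"jaw":[0.04,0.04,0.04,0.04,0.04],"x":[0.064,0.064,0.064,0.064,0.064],"y":[0,0,0,0,0],"z":[0,0,0,0,0],"ax":[0,0,0,0,0],"ay":[0,0,0,0,0],"az":[0,0,0,0,0]}' | python3 -m crank | egrep 'pos|rot|contact'
```

```text
position: [0.5266, -0.2024, 0.0896]
tcp_rot: [[-0.069, 0.998, 0.01], [0.998, 0.069, -0.011], [-0.012, 0.009, -1.0]]
contact_force: [-0.2, -13.3, 18.4]
```

In the tool's units: 0.004 m is 0.064, 0.002 m is 0.032.

```bash
echo '{"jaw":[0.04,0.04,0.04,0.04,0.04,0.04,0.04],"x":[0.064,0.064,0.064,0.064,0.064,0.032,0],"y":[0,0,0,0,0,0,0],"z":[0,0,0,0,0,0,0],"ax":[0,0,0,0,0,0,0],"ay":[0,0,0,0,0,0,0],"az":[0,0,0,0,0,0,0]}' | python3 -m crank | egrep 'pos|rot|contact'
python3 - <<'E'
from h import *
c=vision.capture("side"); cv2.imwrite("pics/s2.png",cv2.resize(c["pixels"][120:320,240:480,::-1],(720,600)))
for t in("tray_nose","tray_ledge","far_edge","near_edge"):
    for d in models.tip_of(t,c)[:1]: print(t,np.round(d["xyz"],4),d["conf"])
E
```

```text
position: [0.5254, -0.1801, 0.0896]
tcp_rot: [[-0.069, 0.998, 0.01], [0.998, 0.069, -0.011], [-0.011, 0.009, -1.0]]
contact_force: [1.0, -13.0, 18.3]
tray_nose [0.5136 0.0467 0.0482] 0.79
tray_ledge [ 0.531 -0.188  0.061] 0.69
far_edge [0.5164 0.023  0.0478] 0.69
near_edge [0.5139 0.018  0.0022] 0.27
```

View pics/s2.png

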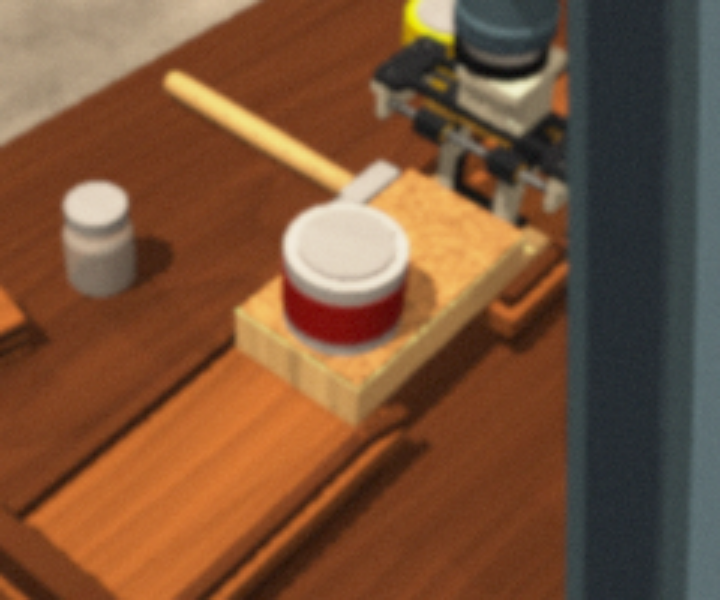

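The picture shows the nose on the far deck at about (300,400), the tray level and the tin upright in place. I'll ease off the step, then let the pad come up.

In the tool's units: -0.0015 m is -0.024, -0.001 m is -0.016.

```bash
echo '{"jaw":[0.04,0.04,0.04,0.04,0.04],"x":[-0.024,-0.024,-0.016,-0.016,0],"y":[0,0,0,0,0],"z":[0,-0.016,-0.016,-0.016,0],"ax":[0,0,0,0,0],"ay":[0,0,0,0,0],"az":[0,0,0,0,0]}' | python3 -m crank | egrep 'pos|rot|contact'; echo '{"jaw":[0.04,0.04,0.04,0.04],"x":[0,0,0,0],"y":[0,0,0,0],"z":[-0.032,-0.048,-0.048,0],"ax":[0,0,0,0],"ay":[0,0,0,0],"az":[0,0,0,0]}' | python3 -m crank | egrep 'pos|rot|contact'
```

```text
position: [0.5248, -0.1804, 0.0903]
tcp_rot: [[-0.068, 0.998, 0.007], [0.998, 0.068, -0.002], [-0.003, 0.007, -1.0]]
contact_force: [5.1, 0.7, 8.0]
position: [0.5208, -0.1797, 0.0957]
tcp_rot: [[-0.068, 0.998, -0.002], [0.998, 0.068, 0.0], [0.001, -0.002, -1.0]]
contact_force: [-0.2, -2.8, 1.8]
```

Run:
```python
from h import *
c=vision.capture("top"); P=cloud(c)
A=np.array([.5175,-.118]); u=np.array([-.065,.9979]); n=np.array([-u[1],u[0]])
x=(P[...,:2]-A)@u; y=(P[...,:2]-A)@n; z=P[...,2]
m=(abs(z-.095)<.007)&(x>-.06)&(x<.2)&(abs(y)<.08)&(c["range_z"]>0)
for a in np.arange(-.04,.18,.02):
    k=m&(x>a)&(x<a+.02); print(round(a,2),k.sum(),np.percentile(y[k],[1,99]).round(4) if k.sum() else "")
print("nose",np.percentile(x[m],[.5,99.5]))
for lo,hi in((.18,.26),(.26,.34),(.34,.4)):
  for s in(-1,1):
    k=(z>.058)&(z<.072)&(x>lo)&(x<hi)&(s*y>.055)&(s*y<.095)&(c["range_z"]>0); print("far rail",lo,s,np.percentile(y[k],[2,50,98]).round(4))
for s in(-1,1):
    k=(z>.058)&(z<.072)&(x>-.32)&(x<-.12)&(s*y>.055)&(s*y<.095)&(c["range_z"]>0); print("near rail",s,np.percentile(y[k],[2,50,98]).round(4))
k=(z>.08)&(z<.1)&(x>.38)&(x<.46)&(abs(y)<.08)&(c["range_z"]>0);print("stop",np.percentile(x[k],[1,50,99]))
q=P[m]; print(np.linalg.lstsq(np.c_[q[:,:2],np.ones(len(q))],q[:,2],rcond=None)[0])
```

```text
-0.04 186 [-0.0658 -0.0008]
-0.02 350 [-0.0646  0.0296]
0.0 474 [-0.0648  0.0536]
0.02 487 [-0.065   0.0538]
0.04 483 [-0.0643  0.0519]
0.06 375 [-0.0654  0.0525]
0.08 157 [-0.0656  0.0532]
0.1 94 [-0.0664  0.0525]
0.12 106 [-0.0654  0.0544]
0.14 208 [-0.0662  0.0541]
0.16 110 [-0.0649  0.0548]
nose [-0.03739727  0.16573832]
far rail 0.18 -1 [-0.0797 -0.0738 -0.068 ]
far rail 0.18 1 [0.0639 0.0698 0.0757]
far rail 0.26 -1 [-0.0795 -0.0735 -0.0678]
far rail 0.26 1 [0.0642 0.0698 0.076 ]
far rail 0.34 -1 [-0.0792 -0.0727 -0.0654]
far rail 0.34 1 [0.0643 0.0701 0.076 ]
near rail -1 [-0.0808 -0.0749 -0.0689]
near rail 1 [0.0602 0.0665 0.0726]
stop [0.40919578 0.41926719 0.43214397]
[-0.00259496 -0.00528733  0.09596481]
```

In the tool's units: 0.004 m is 0.064, -0.001 m is -0.016.

```bash
echo '{"jaw":[0.04,0.04,0.04,0.04,0.04,0.04,0.04,0.04],"x":[-0.032,0,0,0.032,0.032,0.048,0.064,0.064],"y":[0,0.04,0.04,0,0,0,0,0],"z":[-0.016,0,0,0,0,0,0,0],"ax":[0,0,0,0,0,0,0,0],"ay":[0,0,0,0,0,0,0,0],"az":[0,0,0,0,0,0,0,0]}' | python3 -m crank | egrep 'pos|rot|contact'
```

```text
position: [0.5255, -0.1662, 0.0969]
tcp_rot: [[-0.069, 0.998, -0.0], [0.998, 0.069, -0.0], [-0.0, -0.0, -1.0]]
contact_force: [-0.1, -2.8, -1.5]
```

In the tool's units: 0.004 m is 0.064.

```bash
echo '{"jaw":[0.04,0.04,0.04,0.04,0.04,0.04,0.04,0.04],"x":[0.064,0.064,0.064,0.064,0.064,0.064,0.064,0.064],"y":[0,0,0,0,0,0,0,0],"z":[0,0,0,0,0,0,0,0],"ax":[0,0,0,0,0,0,0,0],"ay":[0,0,0,0,0,0,0,0],"az":[0,0,0,0,0,0,0,0]}' | python3 -m crank | egrep 'pos|rot|contact'
```

```text
position: [0.5234, -0.1342, 0.097]
tcp_rot: [[-0.069, 0.998, -0.0], [0.998, 0.069, 0.0], [0.0, -0.0, -1.0]]
contact_force: [0.6, -3.2, -4.0]
```

```bash
cat > tilt.py <<'E'
from h import *
A=np.array([.5175,-.118]); u=np.array([-.065,.9979]); n=np.array([-u[1],u[0]])
c=vision.capture("top"); P=cloud(c)
x=(P[...,:2]-A)@u; y=(P[...,:2]-A)@n; z=P[...,2]
for lo in(.088,):
  m=(abs(z-.095)<.009)&(x>-.05)&(x<.405)&(abs(y)<.055)&(c["range_z"]>0)
  k=np.linalg.lstsq(np.c_[x[m],y[m],np.ones(m.sum())],z[m],rcond=None)[0]
  print("cork x",np.percentile(x[m],[.5,99.5]).round(4),"slopes",k.round(4),m.sum())
  for a in np.arange(-.04,.4,.03):
    q=m&(x>a)&(x<a+.03)
    if q.sum()>40: print(round(a,2),z[q].mean().round(4),end="; ")
m=(abs(z-.17)<.012)&(x<.4)&(abs(y)<.06)&(x>-.05)
for kx in (m,): print("\ntin top",x[m].mean().round(4),y[m].mean().round(4),z[m].mean().round(4))
E
python3 tilt.py; echo '{"jaw":[0.04,0.04,0.04],"x":[0,0,0],"y":[0,0,0],"z":[0.008,0.008,0],"ax":[0,0,0],"ay":[0,0,0],"az":[0,0,0]}' | python3 -m crank | egrep 'pos|rot|contact'
```

```text
cork x [0.0136 0.2121] slopes [-0.0047 -0.0011  0.0954] 2311
-0.01 0.095; 0.02 0.0951; 0.05 0.0951; 0.08 0.095; 0.11 0.0949; 0.14 0.0947; 0.17 0.0947; 0.2 0.0941; 
tin top 0.1581 -0.0001 0.1689
position: [0.5234, -0.1343, 0.096]
tcp_rot: [[-0.069, 0.998, -0.0], [0.998, 0.069, 0.0], [0.0, -0.0, -1.0]]
contact_force: [0.6, 0.8, -0.3]
```

In the tool's units: 0.005 m is 0.08, 0.004 m is 0.064.

```bash
echo '{"jaw":[0.04,0.04,0.04,0.04,0.04],"x":[0.032,0.064,0.08,0.08,0.08],"y":[0,0,0,0,0],"z":[0,0,0,0,0],"ax":[0,0,0,0,0],"ay":[0,0,0,0,0],"az":[0,0,0,0,0]}' | python3 -m crank | egrep 'pos|contact'
```

```text
position: [0.522, -0.1132, 0.096]
contact_force: [0.4, -4.5, -1.1]
```

In the tool's units: 0.005 m is 0.08, 0.004 m is 0.064.

```bash
echo '{"jaw":[0.04,0.04,0.04,0.04,0.04],"x":[0.08,0.08,0.08,0.08,0.064],"y":[0,0,0,0,0],"z":[0,0,0,0,0],"ax":[0,0,0,0,0],"ay":[0,0,0,0,0],"az":[0,0,0,0,0]}' | python3 -m crank | egrep 'pos|contact'; python3 tilt.py
```

```text
position: [0.5203, -0.0892, 0.096]
contact_force: [0.5, -3.6, -2.1]
cork x [0.0611 0.2577] slopes [-0.0032 -0.0013  0.0954] 2063
0.05 0.0951; 0.08 0.095; 0.11 0.0952; 0.14 0.095; 0.17 0.0947; 0.2 0.095; 0.23 0.0944; 
tin top 0.2036 0.0 0.1689
```

In the tool's units: 0.005 m is 0.08, 0.003 m is 0.048.

```bash
echo '{"jaw":[0.04,0.04,0.04,0.04,0.04,0.04],"x":[0.048,0.08,0.08,0.08,0.08,0.08],"y":[0,0,0,0,0,0],"z":[0,0,0,0,0,0],"ax":[0,0,0,0,0,0],"ay":[0,0,0,0,0,0],"az":[0,0,0,0,0,0]}' | python3 -m crank | egrep 'pos|contact'
```

```text
position: [0.5184, -0.0613, 0.096]
contact_force: [0.1, -3.8, -1.6]
```

In the tool's units: 0.005 m is 0.08.

```bash
echo '{"jaw":[0.04,0.04,0.04,0.04,0.04,0.04,0.04],"x":[0.08,0.08,0.08,0.08,0.08,0.08,0.08],"y":[0,0,0,0,0,0,0],"z":[0,0,0,0,0,0,0],"ax":[0,0,0,0,0,0,0],"ay":[0,0,0,0,0,0,0],"az":[0,0,0,0,0,0,0]}' | python3 -m crank | egrep 'pos|contact'
```

```text
position: [0.516, -0.0265, 0.096]
contact_force: [-0.2, -3.8, -1.9]
```

In the tool's units: 0.005 m is 0.08.

```bash
echo '{"jaw":[0.04,0.04,0.04,0.04,0.04,0.04,0.04],"x":[0.08,0.08,0.08,0.08,0.08,0.08,0.08],"y":[0,0,0,0,0,0,0],"z":[0,0,0,0,0,0,0],"ax":[0,0,0,0,0,0,0],"ay":[0,0,0,0,0,0,0],"az":[0,0,0,0,0,0,0]}' | python3 -m crank | egrep 'pos|contact'; python3 tilt.py
```

```text
position: [0.5136, 0.0085, 0.096]
contact_force: [0.6, -4.0, -0.5]
cork x [0.1675 0.3553] slopes [-0.0012 -0.0003  0.0951] 970
0.17 0.0949; 0.2 0.0944; 0.23 0.0947; 0.26 0.0951; 0.29 0.0948; 0.32 0.0945; 0.35 0.0942; 
tin top 0.3005 0.0002 0.1686
```

In the tool's units: 0.005 m is 0.08, 0.004 m is 0.064.

```bash
echo '{"jaw":[0.04,0.04,0.04,0.04,0.04,0.04,0.04,0.04],"x":[0.08,0.08,0.08,0.08,0.08,0.08,0.08,0.064],"y":[0,0,0,0,0,0,0,0],"z":[0,0,0,0,0,0,0,0],"ax":[0,0,0,0,0,0,0,0],"ay":[0,0,0,0,0,0,0,0],"az":[0,0,0,0,0,0,0,0]}' | python3 -m crank | egrep 'pos|contact'
```

```text
position: [0.511, 0.0474, 0.096]
contact_force: [0.8, -3.6, 0.2]
```

In the tool's units: 0.003 m is 0.048, 0.002 m is 0.032.

```bash
echo '{"jaw":[0.04,0.04,0.04,0.04,0.04],"x":[0.048,0.032,0.032,0.016,0.016],"y":[0,0,0,0,0],"z":[0,0,0,0,0],"ax":[0,0,0,0,0],"ay":[0,0,0,0,0],"az":[0,0,0,0,0]}' | python3 -m crank | egrep 'pos|contact'
```

```text
position: [0.5104, 0.056, 0.096]
contact_force: [-0.1, -3.8, -0.5]
```

In the tool's units: 0.001 m is 0.016.

```bash
for i in 1 2; do echo '{"jaw":[0.04,0.04],"x":[0.016,0.016],"y":[0,0],"z":[0,0],"ax":[0,0],"ay":[0,0],"az":[0,0]}' | python3 -m crank | egrep 'pos|contact'; done
```

```text
position: [0.5102, 0.058, 0.096]
contact_force: [1.2, -4.7, -0.5]
position: [0.5101, 0.0601, 0.096]
contact_force: [-0.5, -3.4, -1.0]
```

In the tool's units: 0.001 m is 0.016.

```bash
for i in 1 2 3 ; do echo '{"jaw":[0.04,0.04],"x":[0.016,0.016],"y":[0,0],"z":[0,0],"ax":[0,0],"ay":[0,0],"az":[0,0]}' | python3 -m crank | egrep 'pos|contact'; done
```

```text
position: [0.5099, 0.0621, 0.096]
contact_force: [-0.2, -4.1, -0.4]
position: [0.5101, 0.0634, 0.0961]
contact_force: [2.1, -10.0, -1.4]
position: [0.5102, 0.0636, 0.0961]
contact_force: [1.1, -17.0, 0.0]
```

In the tool's units: -0.03 m is -0.48, -0.01 m is -0.16.

```bash
echo '{"jaw":[0.04,0.04,0.04,0.04,0.04,0.04,0.04,0.04],"x":[0,0,-0.032,-0.048,-0.032,-0.032,0,0],"y":[0,0,0,0,0,0,0,0],"z":[0,0,0,0,-0.048,-0.16,-0.48,-0.48],"ax":[0,0,0,0,0,0,0,0],"ay":[0,0,0,0,0,0,0,0],"az":[0,0,0,0,0,0,0,0]}' | python3 -m crank | egrep 'pos|contact';  echo '{"jaw":[0.04,0.04,0.04,0.04],"x":[-0.48,-0.8,-0.8,0],"y":[0,0,0,0],"z":[-0.48,0,0,0],"ax":[0,0,0,0],"ay":[0,0,0,0],"az":[0,0,0,0]}' | python3 -m crank | egrep 'clock|pos|contact'; python3 tilt.py
python3 - <<'E'
from h import *
c=vision.capture("side"); save(c,"end")
E
```

```text
position: [0.5102, 0.0573, 0.1703]
contact_force: [0.9, -0.1, -0.7]
clock: 28.6
position: [0.5197, -0.0755, 0.1998]
contact_force: [-0.4, 0.6, 0.2]
cork x [0.1898 0.4016] slopes [0.0009 0.0002 0.0944] 3336
0.17 0.0941; 0.2 0.0947; 0.23 0.0947; 0.26 0.0946; 0.29 0.0947; 0.32 0.0948; 0.35 0.0948; 0.38 0.0941; 
tin top 0.3577 0.0005 0.1684
```

View pics/end.png

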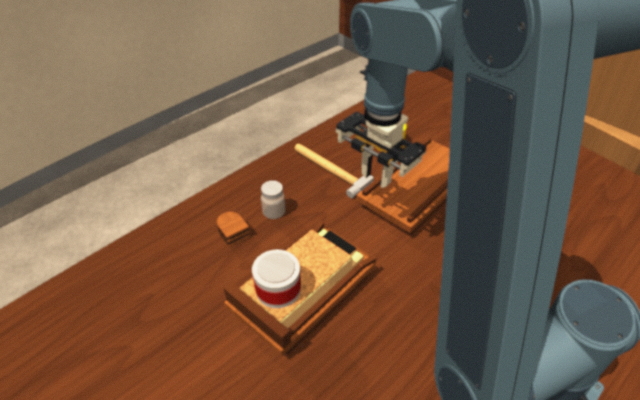

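The picture shows the tray against the stop at about (260,315) with the tin upright at (276,278). The gripper is clear and the bystanders are untouched. The step measures x = 0.190, which puts the nose at 0.410 against the stop at about 0.409.

```bash
python3 -c "
from cell import close_job; print(close_job())"
```

```text
the job is handed in; nothing more can be done
None
```

The job is handed in, with no verdict shown: the tray slid level across the gap and sits home against the stop, the tin is upright in place, the bystanders look untouched, and the gripper is clear of everything.

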